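Raise the imager's lamp arm and slide the flask home

TASK

Push the blue counterweighted lamp arm of the flask imager up past its balance point, so that it lies back and stays raised by itself. Then push the red-capped flask along its lane on the deck until it rests against the end stop; do not lift the flask off the deck, leave the lamp arm raised and leave everything else where it stands.

Things in the scene. Friction and masses are not known exactly. Their poses are not given: they have to be found in the camera images.
- imager: fixed flask imager: white base 340 (x) x 220 (y) x 50 mm high with a black deck on top, 50 mm above the bench. Origin: centre of its underside. Its +x points from its front (near the robot) to its hinge end, +y to its left, z up. A lane runs along its x axis down the middle of the deck, from x = -165 mm to the end stop at x = +70 mm, between two aluminium rails 8 mm high, 62 mm apart. The end stop is an aluminium bar 18 mm high across the lane
- lamp_arm (a joint): angle of the counterweighted lamp arm, rad. 0: down, level, its black lamp head over the lane just 10 mm above the deck, so that the flask cannot pass. It grows as the front end swings up and back over the hinge; 1.85 is the stop, lying back. It balances at about 1.0: below that it falls shut, above it falls on to the stop by itself. About 1.5 N upward at the yellow bar starts it moving. Total mass about 0.75 kg; a steel counterweight roller behind the hinge
- lamp_hinge (a point): point on the hinge line of the lamp arm, midway between the two white cheeks, 125 mm above the bench, 120 mm ahead (+x) of the imager's origin. The hinge line is parallel to the imager's y axis
- lamp_bar (a point): centre of the yellow round cross bar at the front end of the lamp arm, to push on from beneath: 14 mm diameter, 110 mm long along the imager's y axis, 190 mm from the hinge line, 125 mm above the bench while the arm is down. The two blue side beams that carry it are 90 mm apart inside; the lamp head begins 63 mm behind the bar, so there is free space under and behind the bar for fingers
- flask_center (a point): centre of the empty clear culture flask with a RED cap that is to be pushed: 95 mm long, 50 mm wide, 24 mm high, about 60 g, lying flat in the lane, this point 12 mm above the deck. Its x axis points along its length, away from the cap: the cap (24 mm diameter, its end 47.5 mm from this point) faces the front of the imager, the flat end faces the stop
- flask_home (a point): where the flask's centre is when the flask lies against the end stop: in the middle of the lane, 47.5 mm short of the stop, 12 mm above the deck. Axes as the imager's
- spare_flask_center (a point): a second culture flask like the first but with a BLUE cap, 95 x 50 x 24 mm, lying on the bench; point at its centre, 12 mm above the bench. Leave alone
- dropper_center (a point): amber dropper bottle with white cap, 28 mm diameter, 58 mm tall, standing on the deck beside the lane, on either side; point at mid-height. Leave alone
- pot_center (a point): white pot with orange lid, 32 mm diameter, 42 mm tall, standing on the deck on the other side of the lane; point at mid-height. Leave alone
- reagent_center (a point): glass reagent bottle with blue cap, 66 mm diameter, 150 mm tall, on the bench; point at mid-height. Leave alone
- beaker_center (a point): glass beaker, 64 mm diameter, 70 mm tall, on the bench; point at mid-height. Leave alone
- tipbox_center (a point): blue pipette-tip box with clear top, 85 x 110 x 67 mm, on the bench; point at its centre. Leave alone
- wellplate_center (a point): white well plate with blue wells, 85 x 127 x 15 mm, lying on the bench; point at its centre. Leave alone
Not all that is in view belongs to the job. What is shaped like the part that bears flask_center but orange or pink is not meant.

How it is judged:
By the outcome, as a careful person would: the job done as asked, in the order asked, and still so for the second after the job is handed in, with the robot touching nothing.
It also fails if it takes over 58 s, if anything falls off the work surface, if the arm or the gripper's body presses on something with over 40 N, if the wrist force passes 120 N, or if a joint passes its speed limit or range.

ROBOT

A 7-joint arm with a two-finger parallel gripper is mounted at the origin on the work surface. World frame = base frame: x ahead of the robot, y to its left, z up, the work surface at z = 0. Lengths are in m, angles in rad, forces in N, time in s.
With the tool pointing down it reaches from about 0.4 to 0.85 m from the base axis. Payload 10.4 kg.
Tool frame: the origin (TCP) lies where the fingers leave the gripper's body, on its centre line; the fingertips stand 73 mm ahead of it and the grasp point (between the pads) lies 54 mm ahead of it; z points along the fingers, y is the line along which they close (so a half turn about z gives the same grasp; the last joint's range is limited). The gripper opens to 85 mm and grips with 20 to 120 N. Pads are 22 mm wide; open, the fingers measure 114 mm over their backs; the gripper's body (76 mm by 85 mm) begins 54 mm behind the grasp point. The pads swing forward as they close: fully open they stand 13 mm farther back than shut.
Start: joints at [1.1, 0.332, -0.065, 1.46, 0.022, 1.35, -0.088], TCP at [0.271, -0.563, 0.304] pointing down, gripper open.
Joint ranges: [-2.6, 2.6], [-0.5, 2.12], [-1.47, 1.34], [0.16, 2.42], [-1.27, 4.41], [0.06, 2.06], [-2.6, 2.6]. Speed limits (rad/s): [2.22, 2.22, 2.79, 2.79, 3.14, 3.14, 3.14].

INTERFACE

Orientations are given as a unit quaternion [x, y, z, w].
In Python, from workcell import manip, camera gives the robot as it stands. The module is installed in compiled form; this text tells all that it offers.
- The arm moves only by the shell command python3 -m creep 'ROWS' [OPENING] [FORCE]. ROWS is JSON, a list of rows, each a list of 2 entries, a list of its own where there are three numbers: the shift along the tool's x, y, z in mm, then the turn about the tool's z in rad. In form: [[[tx, ty, tz], twist], ...]. A call has 1 to 5 rows; each row is the pose to reach, as a shift and turn from the pose commanded when the call began, along the tool's axes at that moment; what a row does not reach only later rows make up. A row lasts 1/12 s, in which the tool goes at most 41.7 mm and 7.16 degrees, less where a joint would pass 70% of its speed; a pose out of reach is approached as far as the arm can. A call with a gripper value outside its range is refused whole. OPENING is the opening, from 0 (shut) to 1 (fully open), set as the call begins (- or left out, the last holds). The fingers move at their own pace and stop on an object; FORCE is the grip in N (left out, the last holds). Time passes only in rows, so rows that repeat a pose let the fingers close. It gives the time, the measured TCP pose, the force, the opening and the grip force at its end, in the units of the state.
- manip.get_obs(): the state, without advancing time (a new reading comes with each control period).
- camera(name): name is "side" or "top"; returns a dict with "pixels" (420x560x3 uint8, red, green, blue), "z_map" (420x560 float32, m along the optical axis (not along the pixel's ray), 0 where there is no reading), "fx", "fy", "cx", "cy" (pixels), "extrinsics" (4x4, takes a point from world to camera coordinates). Camera axes: x right, y down, z forward; pixel columns grow to the right and rows downward; lengths in m; the calibration is good to about 2 mm. A picture is of the moment at which its call begins.
- manip.hand_in(): hands the job in; it is judged then, once.
The state is a dict: "clock": time; "joint_pos": joint angles; "joint_velocities": joint speeds; "tau": joint torques, N m; "position": TCP position; "ee_rot": TCP orientation; "ft_force": force on the tool from outside, world axes, zero at the start; "torque": the same for the moment, N m; "grip_width": opening from 0.0 (shut) to 1.0 (fully open); "grasp_force": force on a finger pad.
Only numpy, scipy, OpenCV 4.12 (cv2) and the standard library are available. Lean on these libraries where they do the work, as an engineer would, in place of code of your own. Each camera call takes 0.05 s, during which the arm holds its last target. There are 200 camera calls.

## Working session

There is one attempt and no reset: what is moved stays moved. The work goes in short steps, Python scripts to look and compute and a shell command to move; the robot and the scene stay as the last step left them, time stands still between calls to the robot, and variables do not carry over. Pictures are saved under pics/ and viewed, at most 10 in all, crops included, and the job is handed in when it is done.

```bash
mkdir -p pics; cat > h.py <<'E'
import numpy as np, cv2
from workcell import manip, camera
def snap(n):
    c=camera(n); return c
def save(c,f): cv2.imwrite('pics/'+f, cv2.cvtColor(c['pixels'],cv2.COLOR_RGB2BGR))
def cloud(c):
    v,u=np.mgrid[0:420,0:560]; z=c['z_map']
    P=np.stack([(u-c['cx'])/c['fx']*z,(v-c['cy'])/c['fy']*z,z],-1)
    E=c['extrinsics']; return (P-E[:3,3])@E[:3,:3]
def ray(c,u,v,h):
    E=c['extrinsics']; o=-E[:3,:3].T@E[:3,3]
    d=E[:3,:3].T@np.array([(u-c['cx'])/c['fx'],(v-c['cy'])/c['fy'],1]); return o+d*(h-o[2])/d[2]
def proj(c,p):
    q=c['extrinsics'][:3,:3]@np.array(p)+c['extrinsics'][:3,3]; return c['fx']*q[0]/q[2]+c['cx'],c['fy']*q[1]/q[2]+c['cy']
E
python3 - <<'E'
from h import *
for n in('top','side'):
    c=snap(n); save(c,n+'0.png'); np.savez(n+'0.npz',**c)
    E=c['extrinsics']; print(n,-E[:3,:3].T@E[:3,3],E[:3,:3].round(2).tolist())
    hsv=cv2.cvtColor(c['pixels'],cv2.COLOR_RGB2HSV); P=cloud(c)
    for nm,lo,hi in(('red',(0,130,80),(6,255,255)),('red2',(174,130,80),(180,255,255)),('yel',(22,130,120),(34,255,255)),('blue',(100,120,60),(125,255,255))):
        m=cv2.inRange(hsv,lo,hi); k,l,s,ce=cv2.connectedComponentsWithStats(m)
        for i in range(1,k):
            if s[i,4]>25:
                q=P[(l==i)&(c['z_map']>0)]
                print(nm,s[i].tolist(),ce[i].round(1).tolist(),np.median(q,0).round(3).tolist() if len(q) else None)
print(manip.get_obs())
E
```

```text
top [0.31195752 0.02109928 1.20936365] [[0.05, -1.0, -0.0], [-0.98, -0.05, -0.2], [0.2, 0.01, -0.98]]
red [285, 226, 11, 10, 88] [290.1, 230.7] [0.478, 0.01, 0.071]
red [197, 280, 12, 12, 78] [201.9, 285.0] [0.344, 0.213, 0.022]
red [387, 319, 12, 13, 88] [392.3, 324.8] [0.275, -0.239, 0.022]
yel [271, 201, 48, 14, 193] [294.6, 206.9] [0.523, 0.002, 0.131]
blue [415, 23, 10, 9, 71] [419.2, 26.9] [0.991, -0.282, 0.11]
blue [451, 24, 10, 10, 68] [455.2, 28.5] [0.993, -0.371, 0.11]
blue [397, 38, 9, 10, 75] [401.1, 42.4] [0.949, -0.239, 0.11]
blue [433, 39, 10, 10, 76] [437.3, 43.8] [0.949, -0.327, 0.11]
blue [0, 82, 91, 127, 7131] [36.3, 146.6] [0.621, 0.588, 0.159]
blue [271, 111, 26, 90, 444] [283.7, 157.3] [0.638, 0.034, 0.134]
blue [221, 119, 12, 12, 127] [226.4, 124.5] [0.702, 0.166, 0.149]
blue [315, 120, 25, 92, 454] [327.2, 167.5] [0.621, -0.068, 0.134]
blue [375, 199, 43, 14, 67] [395.5, 205.8] [0.554, -0.239, 0.046]
blue [366, 266, 10, 10, 77] [370.6, 270.5] [0.398, -0.187, 0.022]
side [ 0.45953429 -0.73456536  0.91723772] [[0.99, -0.13, -0.01], [-0.1, -0.71, -0.7], [0.08, 0.
[... 1485 characters left out ...]
.33279314, -0.06469082,  1.4608221 ,  0.02159059,
        1.34992492, -0.08850429]), 'joint_velocities': array([ 1.18167806e-03, -2.18747808e-03, -3.01565301e-05, -2.16688198e-03,
        4.50279924e-04,  1.22298151e-03, -1.08528481e-03]), 'tau': array([ 1.30335255e-03, -6.26741695e+01,  4.89564019e-02, -3.92427921e+01,
        1.62806857e-02,  6.89092063e-03, -9.40748919e-05]), 'position': array([ 0.27052029, -0.56315761,  0.30322195]), 'ee_rot': array([ 9.75036385e-01,  2.22044267e-01, -1.63618102e-04, -6.04539156e-04]), 'ft_force': array([ 0.01748763,  0.75155797, -0.80395832]), 'torque': array([-0.0334154 ,  0.02008578,  0.0281984 ]), 'grasp_force': 0.0, 'grip_width': 0.9953302759616081}
```

View pics/top0.png

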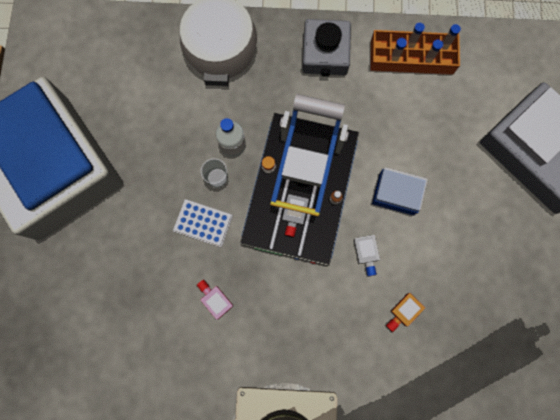

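View pics/side0.png

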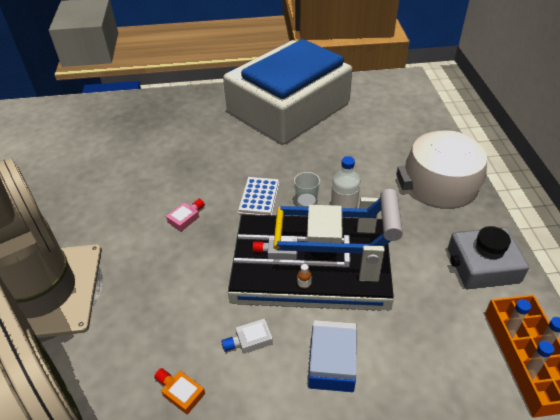

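```bash
python3 - <<'E'
from h import *
for n in('top','side'):
    c=dict(np.load(n+'0.npz')); hsv=cv2.cvtColor(c['pixels'],cv2.COLOR_RGB2HSV); P=cloud(c)
    m=(cv2.inRange(hsv,(22,130,120),(34,255,255))>0)&(c['z_map']>0)
    q=P[m]; q=q[abs(q[:,2]-.13)<.015]; mu=q.mean(0); w,V=np.linalg.eigh(np.cov((q-mu).T)); print(n,'bar',mu.round(4),V[:,2].round(3),q.min(0).round(3),q.max(0).round(3))
    # blue beams: direction
    m=(cv2.inRange(hsv,(100,120,60),(125,255,255))>0)&(c['z_map']>0)&(abs(P[...,2]-.134)<.008)&(abs(P[...,1])<.12)&(P[...,0]>.5)&(P[...,0]<.8)
    q=P[m][:,:2]
    for s in (q[:,1]>-.02,q[:,1]<-.02):
        a=q[s]; print(' beam',np.polyfit(a[:,0],a[:,1],1).round(4), a.min(0).round(3),a.max(0).round(3))
    # red cap & deck objects
    m=(cv2.inRange(hsv,(0,130,80),(6,255,255))>0)&(abs(P[...,0]-.478)<.05)&(abs(P[...,1])<.05)
    q=P[m&(c['z_map']>0)]; print(' cap',q.mean(0).round(4),q.min(0).round(3),q.max(0).round(3))
    # heights map over imager
    m=(P[...,2]>.045)&(P[...,2]<.056)&(abs(P[...,1])<.18)&(P[...,0]>.4)&(P[...,0]<.85)&(c['z_map']>0)
    q=P[m][:,:2].astype(np.float32); print(' deck',cv2.minAreaRect(q))
E
```

```text
top bar [0.5229 0.0029 0.1307] [-0.189 -0.982  0.005] [ 0.509 -0.05   0.125] [0.535 0.056 0.136]
 beam [-0.1903  0.1539] [0.535 0.011] [0.724 0.056]
 beam [-0.188   0.0502] [ 0.515 -0.084] [ 0.7   -0.042]
 cap [0.4777 0.0098 0.0707] [ 0.467 -0.002  0.051] [0.49  0.021 0.077]
 deck ((0.5997554063796997, 0.03503647446632385), (0.30760657787323, 0.3386479914188385), 79.18526458740234)
side bar [0.5233 0.0018 0.1307] [-0.196 -0.98   0.012] [ 0.509 -0.053  0.124] [0.536 0.054 0.136]
 beam [-0.197   0.1548] [0.535 0.005] [0.737 0.056]
 beam [-0.1781  0.0417] [ 0.517 -0.089] [ 0.722 -0.046]
 cap [0.4774 0.0058 0.0687] [ 0.467 -0.005  0.049] [0.49  0.039 0.077]
 deck ((0.599796712398529, 0.03037862479686737), (0.3059850335121155, 0.3370632529258728), 78.98089599609375)
```

The top view shows the imager at (300,190), turned about −10.7°. The yellow bar is at (295,207), the red cap at (290,231), the pot on the left at (268,164) and the dropper on the right at (337,197). The side view agrees, with the bar at (278,225) and the cap at (258,246). Bar centre is about (0.523, 0.002, 0.125). The imager's x axis is about (0.982, −0.187), and the red-capped flask needs to go about 100 mm.

The tool stays vertical, so I'll grip the bar across imager x and carry it round its arc.

```bash
cat > d.py <<'E'
import sys
from h import *
from scipy.spatial.transform import Rotation as Ro
def to(x,y,z,yaw=-.188):
    o=manip.get_obs(); R=Ro.from_quat(o['ee_rot']).as_matrix()
    ay=np.arctan2(R[1,1],R[0,1]); tw=-((yaw-ay+np.pi/2)%np.pi-np.pi/2)
    print('t',round(o['clock'],2),'pos',o['position'].round(4),'F',o['ft_force'].round(1),'w',round(o['grip_width'],3),'gf',round(o['grasp_force'],1))
    print('shift mm',(R.T@(np.array([x,y,z])-o['position'])*1e3).round(1),'twist',round(tw,3),'imager-x in tool',(R.T@[.9824,-.187,0]).round(3))
to(*map(float,sys.argv[1:4]))
E
python3 -m creep '[[[30,-26,0],-0.12],[[61,-52,0],-0.24],[[92,-78,0],-0.36],[[122,-103,0],-0.48],[[153,-129,0],-0.6]]' 0.5 25; python3 d.py 0.523 0.002 0.26
```

```text
clock: 0.52
position: [0.3529, -0.3791, 0.3036]
ee_rot: [0.864, 0.503, -0.0, -0.0]
ft_force: [1.5, 0.4, -0.9]
grip_width: 0.501
grasp_force: 0.0
t 0.52 pos [ 0.3529 -0.3791  0.3036] F [ 1.5  0.4 -0.9] w 0.501 gf 0.0
shift mm [415.4 -40.6  43.5] twist -0.329 imager-x in tool [ 0.323  0.946 -0.001]
```

```bash
python3 -m creep '[[[40,-4,0],-0.11],[[80,-8,0],-0.22],[[120,-12,0],-0.32],[[160,-16,0],-0.32],[[200,-20,0],-0.32]]' ; python3 -m creep '[[[0,0,0],0],[[0,0,0],0],[[0,0,0],0]]' >/dev/null; python3 d.py 0.523 0.002 0.26
```

```text
clock: 0.93
position: [0.4354, -0.1957, 0.3038]
ee_rot: [0.775, 0.632, -0.0, 0.0]
ft_force: [1.2, -2.0, 0.7]
grip_width: 0.502
grasp_force: 0.0
t 1.18 pos [ 0.4349 -0.1982  0.3037] F [ 0.  -0.2 -0.4] w 0.5 gf 0.0
shift mm [213.8  45.9  43.6] twist -0.015 imager-x in tool [ 0.015  1.    -0.   ]
```

```bash
python3 -m creep '[[[40,9,0],-0.015],[[80,18,0],-0.015],[[120,27,0],-0.015],[[160,36,0],-0.015],[[200,45,0],-0.015]]' >/dev/null; python3 -m creep '[[[14,1,25],0],[[14,1,45],0],[[14,1,45],0],[[14,1,45],0]]' >/dev/null; python3 d.py 0.523 0.002 0.179
python3 - <<'E'
from h import *
c=snap('side'); cv2.imwrite('pics/s1.png',cv2.resize(cv2.cvtColor(c['pixels'][120:320,180:440],cv2.COLOR_RGB2BGR),None,fx=3,fy=3))
E
```

```text
t 1.93 pos [0.5228 0.0009 0.2582] F [ 0.1 -0.4  1.4] w 0.502 gf 0.0
shift mm [ 1.2  0.2 79.2] twist -0.002 imager-x in tool [ 0.002  1.    -0.002]
```

View pics/s1.png

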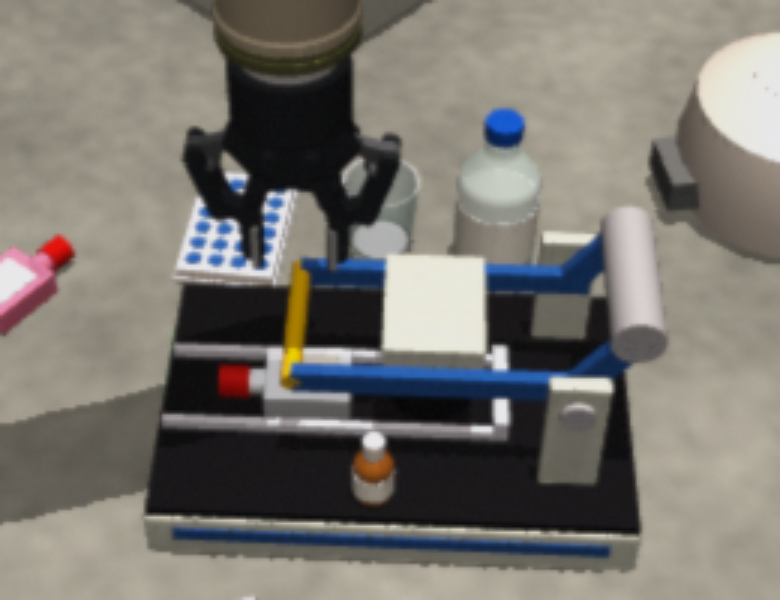

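The crop shows the half-open fingers above the yellow bar (bar at about (295,325)), one finger on each side of it. The lamp head is clear behind. I'll lower and grip.

```bash
python3 -m creep '[[[1,0,25],0],[[1,0,50],0],[[1,0,70],0],[[1,0,78],0],[[1,0,78],0]]'; python3 -m creep '[[[0,0,0],0],[[0,0,0],0],[[0,0,0],0],[[0,0,0],0],[[0,0,0],0]]' 0 25 ; python3 d.py 0.523 0.002 0.179
```

```text
clock: 2.4
position: [0.5231, 0.0025, 0.1804]
ee_rot: [0.771, 0.637, -0.001, -0.0]
ft_force: [-0.2, 0.2, -0.1]
grip_width: 0.499
grasp_force: 0.0
clock: 2.82
position: [0.5221, 0.0041, 0.1823]
ee_rot: [0.77, 0.638, -0.002, -0.001]
ft_force: [-15.1, 1.1, 11.9]
grip_width: 0.152
grasp_force: 27.2
t 2.82 pos [0.5221 0.0041 0.1823] F [-15.1   1.1  11.9] w 0.152 gf 27.2
shift mm [-1.8  1.3  3.3] twist 0.0 imager-x in tool [-0.     1.    -0.003]
```

```bash
python3 -m creep '[[[0,0,-19],0],[[0,3,-38],0],[[0,7.5,-56],0],[[0,14,-74],0],[[0,22,-91],0]]'; python3 d.py 0.523 0.002 0.179
```

```text
clock: 3.23
position: [0.5434, 0.0, 0.2736]
ee_rot: [0.77, 0.638, -0.002, -0.001]
ft_force: [-9.1, 0.9, 1.3]
grip_width: 0.149
grasp_force: 25.1
t 3.23 pos [0.5434 0.     0.2736] F [-9.1  0.9  1.3] w 0.149 gf 25.1
shift mm [ -1.7 -20.   94.7] twist 0.001 imager-x in tool [-0.001  1.    -0.004]
```

```bash
python3 -m creep '[[[0,9,-16],0],[[0,21,-31],0],[[0,34,-45],0],[[0,48,-58],0],[[0,63,-69],0]]'; python3 d.py 0.523 0.002 0.179
```

```text
clock: 3.65
position: [0.6063, -0.0117, 0.3453]
ee_rot: [0.77, 0.638, -0.0, 0.001]
ft_force: [-10.7, 1.2, 7.7]
grip_width: 0.153
grasp_force: 25.2
t 3.65 pos [ 0.6063 -0.0117  0.3453] F [-10.7   1.2   7.7] w 0.153 gf 25.2
shift mm [ -2.  -84.5 166.3] twist 0.0 imager-x in tool [-0.     1.     0.001]
```

```bash
python3 -m creep '[[[0,16,-9],0],[[0,33,-17],0],[[0,51,-23],0],[[0,70,-27],0],[[0,89,-29],0]]'; python3 d.py 0.523 0.002 0.179
```

```text
clock: 4.07
position: [0.6951, -0.0286, 0.3727]
ee_rot: [0.77, 0.638, 0.001, 0.001]
ft_force: [-0.9, 3.1, 4.2]
grip_width: 0.148
grasp_force: 27.0
t 4.07 pos [ 0.6951 -0.0286  0.3727] F [-0.9  3.1  4.2] w 0.148 gf 27.0
shift mm [  -2.3 -175.3  193.2] twist 0.0 imager-x in tool [-0.     1.     0.003]
```

```bash
python3 -m creep '[[[0,15,0],0],[[0,30,0],0],[[0,45,2],0],[[0,55,4],0],[[0,55,4],0]]'; python3 d.py 0.523 0.002 0.179
```

```text
clock: 4.48
position: [0.7501, -0.039, 0.3676]
ee_rot: [0.77, 0.638, 0.002, 0.001]
ft_force: [1.7, 0.4, 2.4]
grip_width: 0.153
grasp_force: 27.2
t 4.48 pos [ 0.7501 -0.039   0.3676] F [1.7 0.4 2.4] w 0.153 gf 27.2
shift mm [  -2.6 -231.4  187.7] twist -0.0 imager-x in tool [0.    1.    0.004]
```

```bash
python3 -m creep '[[[0,0,0],0],[[0,0,0],0],[[0,0,0],0],[[0,0,0],0],[[0,0,0],0]]' 0.5; python3 -m creep '[[[0,0,-20],0],[[0,0,-40],0],[[0,0,-50],0],[[0,0,-60],0],[[0,0,-60],0]]'; python3 d.py 0.523 0.002 0.179
python3 - <<'E'
from h import *
c=snap('side'); cv2.imwrite('pics/s2.png',cv2.resize(cv2.cvtColor(c['pixels'][60:320,180:440],cv2.COLOR_RGB2BGR),None,fx=2.2,fy=2.2))
E
```

```text
clock: 4.9
position: [0.7481, -0.0392, 0.3663]
ee_rot: [0.77, 0.638, -0.0, 0.0]
ft_force: [-0.1, 0.2, 0.7]
grip_width: 0.497
grasp_force: 0.0
clock: 5.32
position: [0.7484, -0.039, 0.4285]
ee_rot: [0.77, 0.638, 0.001, 0.001]
ft_force: [-0.1, 0.2, 0.2]
grip_width: 0.497
grasp_force: 0.0
t 5.32 pos [ 0.7484 -0.039   0.4285] F [-0.1  0.2  0.2] w 0.497 gf 0.0
shift mm [  -2.1 -229.8  248.8] twist -0.0 imager-x in tool [0.    1.    0.003]
```

View pics/s2.png

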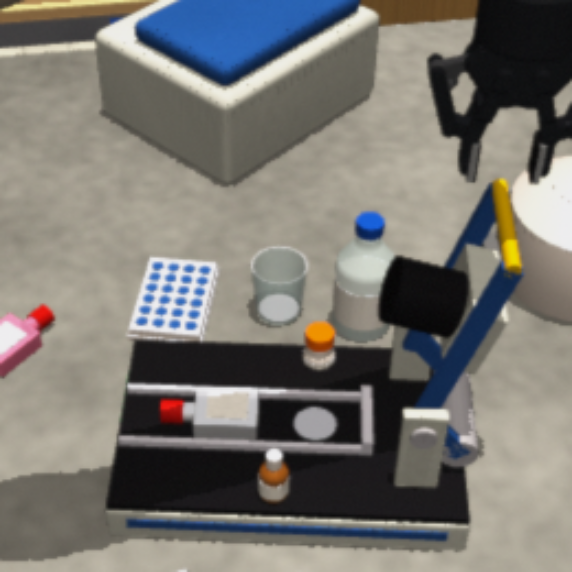

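The arm lies back on its stop. The crop shows the bar at about (508,225), free of the fingertips, and the lane clear. I'll back off with the gripper shut and measure the flask.

```bash
python3 -m creep '[[[0,-30,0],0],[[0,-70,0],0],[[0,-110,0],0],[[0,-150,0],0],[[0,-190,0],0]]' 0 >/dev/null; python3 -m creep '[[[0,-40,20],0],[[0,-80,50],0],[[0,-120,80],0],[[0,-130,110],0],[[0,-130,130],0]]' ; python3 d.py 0.435 0.019 0.25
python3 - <<'E'
from h import *
ex=np.array([.9824,-.187]);ey=np.array([.187,.9824]);O=np.array([.523,.002])+.07*ex
for n in('side','top'):
    c=snap(n); save(c,n+'3.png'); hsv=cv2.cvtColor(c['pixels'],cv2.COLOR_RGB2HSV); P=cloud(c)
    X=(P[...,:2]-O)@ex; Y=(P[...,:2]-O)@ey; Z=P[...,2]
    m=((cv2.inRange(hsv,(0,110,60),(7,255,255))|cv2.inRange(hsv,(173,110,60),(180,255,255)))>0)&(abs(X+.1)<.06)&(abs(Y)<.05)&(c['z_map']>0)
    if m.any(): print(n,'cap x',np.percentile(X[m],[2,50,98]).round(4),'y',np.percentile(Y[m],[2,50,98]).round(4),'z',Z[m].max().round(4))
    v,u=np.where(m)
    if m.any():
        g=np.array([ray(c,a,b,.062)[:2]-O for a,b in zip(u,v)]); print('  ray x',np.percentile(g@ex,[1,50,99]).round(4),'y',np.percentile(g@ey,[1,50,99]).round(4))
    b=(Z>.066)&(Z<.085)&(abs(Y)<.035)&(X>-.1)&(X<.0)&(c['z_map']>0)&~m
    if b.any(): print('  body x',np.percentile(X[b],[2,98]).round(4),'y',np.percentile(Y[b],[2,98]).round(4))
    # rails and stop: bright on black deck
    g=(hsv[...,2]>110)&(hsv[...,1]<60)&(Z>.052)&(Z<.064)&(abs(Y)<.045)&(abs(Y)>.026)&(X>-.17)&(X<.05)
    for s in(1,-1): 
        k=g&(Y*s>0)
        if k.any(): print('  rail',np.percentile(Y[k],[2,50,98]).round(4))
    s=(hsv[...,2]>110)&(hsv[...,1]<60)&(Z>.06)&(Z<.072)&(abs(Y)<.025)&(X>.05)&(X<.1)
    if s.any(): print('  stop',np.percentile(X[s],[2,50,98]).round(4))
E
```

```text
clock: 6.2
position: [0.4301, 0.0208, 0.2932]
ee_rot: [0.771, 0.637, -0.001, 0.001]
ft_force: [0.7, -0.3, -0.4]
grip_width: -0.001
grasp_force: 0.0
t 6.2 pos [0.4301 0.0208 0.2932] F [ 0.7 -0.3 -0.4] w -0.001 gf 0.0
shift mm [-0.7  5.2 43.2] twist -0.001 imager-x in tool [ 0.     1.    -0.001]
side cap x [-0.1304 -0.1162 -0.1053] y [-0.0141 -0.0073  0.0265] z 0.0768
  ray x [-0.1288 -0.1168 -0.1055] y [-0.0141  0.0003  0.0152]
  body x [-0.0956 -0.0332] y [-0.0268  0.0228]
  rail [0.029  0.0328 0.0386]
  rail [-0.0387 -0.0352 -0.0279]
  stop [0.0696 0.0742 0.0789]
  rail [0.0319 0.0348 0.0382]
  rail [-0.0351 -0.0328 -0.0307]
  stop [0.0702 0.075  0.0795]
```

Measured in the imager frame:
- The cap's end is at x ≈ −0.129, so the flask centre is at about −0.081.
- The lane centre is at y ≈ 0.
- The stop face is at 0.070, which matches the drawing.

So the push is about 103 mm. I'll lower the shut fingers in front of the cap.

```bash
python3 -m creep '[[[-1,0,40],0],[[-1,0,80],0],[[-1,0,115],0],[[-1,0,140],0],[[-1,0,150],0]]' >/dev/null; python3 -m creep '[[[0,0,7],0],[[0,0,14],0],[[0,0,14],0],[[0,0,14],0]]'; python3 d.py 0.432 0.019 0.129
python3 - <<'E'
from h import *
c=snap('side'); cv2.imwrite('pics/s4.png',cv2.resize(cv2.cvtColor(c['pixels'][180:320,200:400],cv2.COLOR_RGB2BGR),None,fx=3.5,fy=3.5))
E
```

```text
clock: 7.05
position: [0.4347, 0.0198, 0.133]
ee_rot: [0.77, 0.638, 0.001, 0.001]
ft_force: [0.2, 0.5, 0.0]
grip_width: 0.0
grasp_force: 0.0
t 7.05 pos [0.4347 0.0198 0.133 ] F [0.2 0.5 0. ] w 0.0 gf 0.0
shift mm [-1.3 -2.5  3.9] twist -0.0 imager-x in tool [0.    1.    0.002]
```

View pics/s4.png

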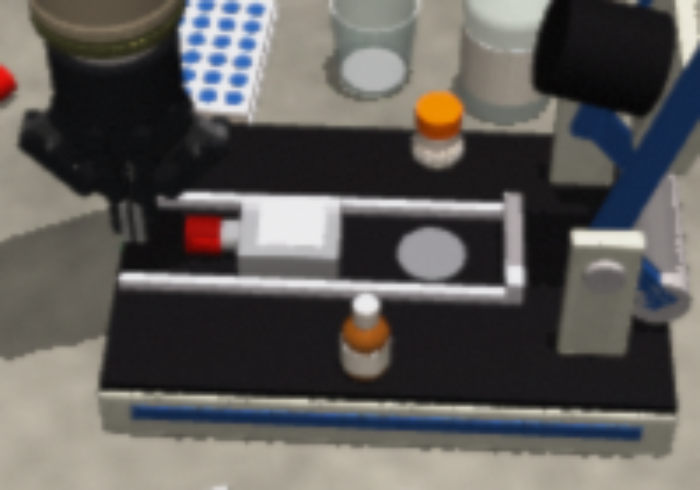

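The crop shows the shut fingers at (128,225), in the lane in front of the red cap at (203,233), and well lined up. I'll push gently.

```bash
python3 -m creep '[[[-1,8,2],0],[[-1,16,2],0],[[-1,24,2],0],[[-1,32,2],0],[[-1,40,2],0]]'; python3 -m creep '[[[0,8,0],0],[[0,16,0],0],[[0,24,0],0],[[0,32,0],0],[[0,40,0],0]]';  python3 -m creep '[[[0,7,0],0],[[0,14,0],0],[[0,20,0],0],[[0,24,0],0],[[0,28,0],0]]'; cat > m.py <<'E'
from h import *
ex=np.array([.9824,-.187]);ey=np.array([.187,.9824]);O=np.array([.523,.002])+.07*ex
o=manip.get_obs();p=o['position'][:2]-O;print('tcp imager',p@ex,p@ey,o['position'][2])
for n in('side','top'):
    c=snap(n); hsv=cv2.cvtColor(c['pixels'],cv2.COLOR_RGB2HSV); P=cloud(c)
    X=(P[...,:2]-O)@ex; Y=(P[...,:2]-O)@ey; Z=P[...,2]; ok=(c['z_map']>0)&(abs(Y)<.04)
    m=((cv2.inRange(hsv,(0,110,60),(7,255,255))|cv2.inRange(hsv,(173,110,60),(180,255,255)))>0)&(abs(X+.05)<.1)&ok
    if m.any(): print(n,'cap x',np.percentile(X[m],[2,98]).round(4),'y',np.median(Y[m]).round(4))
    b=(Z>.071)&(Z<.08)&(abs(Y)<.03)&(X>-.1)&(X<.09)&ok&~m&(hsv[...,2]>90)
    if b.any(): print('  body x',np.percentile(X[b],[2,98]).round(4),'y',np.percentile(Y[b],[2,98]).round(4))
cv2.imwrite('pics/last.png',cv2.resize(cv2.cvtColor(snap('side')['pixels'][180:320,200:400],cv2.COLOR_RGB2BGR),None,fx=3.5,fy=3.5))
E
python3 m.py
```

```text
clock: 7.52
position: [0.474, 0.0111, 0.13]
ee_rot: [0.77, 0.638, 0.0, -0.0]
ft_force: [-1.9, 0.8, 1.7]
grip_width: -0.004
grasp_force: 0.8
clock: 7.93
position: [0.513, 0.0037, 0.1298]
ee_rot: [0.77, 0.638, -0.0, -0.0]
ft_force: [-2.0, 0.1, 2.0]
grip_width: -0.004
grasp_force: 0.8
clock: 8.35
position: [0.5401, -0.0014, 0.1298]
ee_rot: [0.77, 0.638, -0.0, -0.0]
ft_force: [-0.7, 0.8, 0.6]
grip_width: -0.005
grasp_force: 0.6
tcp imager -0.052535045563159834 -0.00016850084450473345 0.12983501005545237
side cap x [-0.0369 -0.0154] y -0.0083
  body x [-0.0032  0.0568] y [-0.0264  0.0223]
```

View pics/last.png

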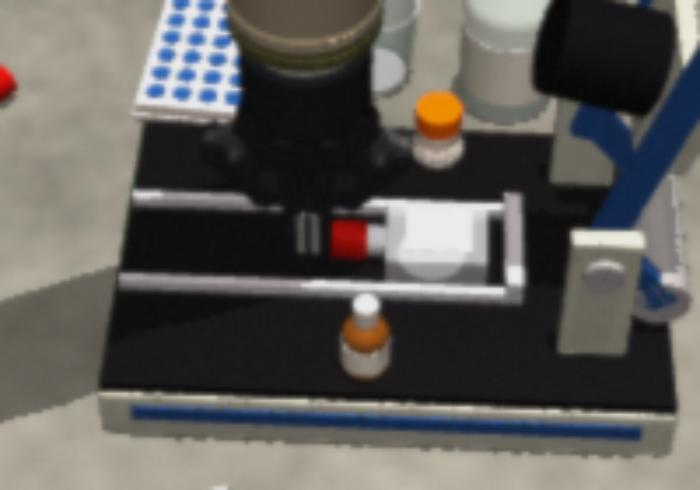

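The flask is moving straight. The cap is at (350,240) and the body's end at about (487,240), roughly 12 mm short of the stop bar at (513,245).

```bash
python3 -m creep '[[[0,3,0],0],[[0,6,0],0],[[0,9,0],0],[[0,11,0],0],[[0,11,0],0]]'; python3 -m creep '[[[0,1,0],0],[[0,2,0],0],[[0,3,0],0],[[0,3,0],0]]'; python3 m.py
```

```text
clock: 8.92
position: [0.551, -0.0036, 0.1299]
ee_rot: [0.77, 0.638, 0.0, 0.0]
ft_force: [0.6, -0.6, 0.3]
grip_width: 0.001
grasp_force: 0.0
clock: 9.25
position: [0.5525, -0.0037, 0.1297]
ee_rot: [0.77, 0.638, -0.001, -0.001]
ft_force: [-7.4, -0.0, 5.5]
grip_width: 0.0
grasp_force: 3.9
tcp imager -0.03997343871885424 -9.794236038374106e-05 0.12974639532129606
side cap x [-0.0241 -0.0046] y -0.0081
  body x [0.008  0.0693] y [-0.0268  0.0225]
```

The force rose to 7 N with the flask's end at 0.069, so it is against the stop. I'll back away and raise the gripper.

```bash
python3 -m creep '[[[0,-2,0],0],[[0,-8,0],0],[[0,-20,0],0],[[0,-40,0],0],[[0,-60,0],0]]' >/dev/null; python3 -m creep '[[[0,-20,-20],0],[[0,-40,-50],0],[[0,-60,-90],0],[[0,-70,-120],0],[[0,-70,-120],0]]'; python3 -m creep '[[[0,0,0],0],[[0,0,0],0],[[0,0,0],0]]' >/dev/null; python3 m.py
```

```text
clock: 10.23
position: [0.4263, 0.0213, 0.2557]
ee_rot: [0.77, 0.638, 0.002, 0.004]
ft_force: [1.8, 0.1, 0.5]
grip_width: -0.008
grasp_force: 0.0
tcp imager -0.1692405527884257 -0.00042220348509275894 0.24881637733820242
side cap x [-0.027  -0.0037] y -0.0071
  body x [0.008  0.0684] y [-0.0267  0.0223]
top cap x [-0.1199 -0.0044] y -0.0037
  body x [0.0076 0.0675] y [-0.0239  0.0233]
```

View pics/last.png

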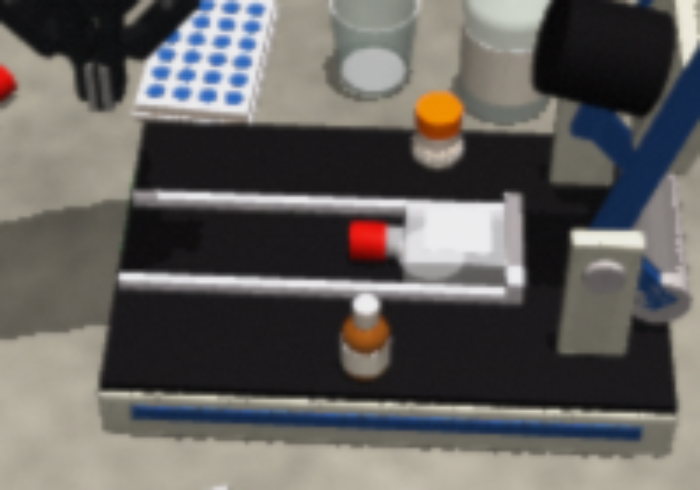

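The cap is at (368,240), and the flask's flat end meets the stop bar at about (505,240). The body's edges are where they were under load, the lamp arm is still raised, and the pot and dropper haven't moved. The robot is touching nothing, so I'm handing in.

```bash
python3 -c "
from workcell import manip
print(manip.hand_in())"
```

```text
the job is handed in; nothing more can be done
None
```

The job is handed in (no verdict was shown): the lamp arm lies back raised by itself, and the red-capped flask rests against the end stop with the robot clear. I raised the arm by gripping its yellow bar instead of pushing from beneath, because the tool can only point straight down.

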